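Park the portioning stand's fence on its home switch

TASK

The last wrapped wedge is still lying on the cheese portioning stand, in the way of the sliding fence: lift it off and set it down flat on the round wooden board. Then take the black grip and slide the fence carriage round the curved rod until its yellow cam swings the home switch's roller arm aside far enough for the switch to trip - the small red flag on top of it snaps over - and leave the carriage parked there, with the cam holding the switch tripped. Stop as soon as it trips: the arm has little travel left after that and must not be driven hard against its stop.

Things in the scene. Friction and masses are not known exactly. Their poses are not given: they have to be found in the camera images.
- stand: Fixed cheese portioning stand: white base, half-round beech board (105 mm radius, top 38 mm above the worktop, straight edge to the robot) and round it a 10 mm steel rod bent to a level arc of 135 mm radius, 55 mm up. Origin: on the worktop below the centre of the arc and of the board. -x points to the middle of the rod, +y to the home switch's side, z up.
- carriage (a joint): Angle (rad) of the carriage along the arc rod: 0 = middle of the rod (stand's -x axis), growing towards the home switch (clockwise from above). Its points at radius r are at (-r cos q, r sin q) in the stand's frame. Limits -1.06 and 1.06. Slides stiffly (about 12 N at the grip), stays where left. The cam meets the roller at about 0.7.
- carriage_grip (a point): The carriage's black upright grip with flat sides: 26 mm radially x 24 mm along the travel, from 69 to 117 mm above the worktop; this point is its centre, 98 mm up. Axes: -x radially outwards, y along the travel towards home. It turns with the carriage as that follows the bend.
- fence_mid (a point): Middle of the fence, an upright 4 mm steel plate on the carriage, reaching radially over the board from 65 to 122 mm from its centre, 42 to 85 mm above the worktop.
- cam_face (a point): Centre of the front face of the yellow cam on the carriage's outer side, the face that pushes the roller: 190 mm from the arc's centre, 83 mm up, 23 mm ahead of the grip's centre line. The cam is 36 mm wide (radially), 30 mm long, 14 mm high.
- roller (a point): Middle of the white roller (18 mm across, 16 mm high) on the end of the home switch's roller arm, 80 mm above the worktop. The level arm is 50 mm long and turns about an upright shaft 240 mm from the arc's centre at carriage angle 0.95; at rest it points at the board, leaning 0.35 rad towards the coming carriage.
- roller_arm (a joint): Deflection of the roller arm (rad): 0 at rest, growing as the cam pushes it on; a spring returns it. It trips somewhere between 0.38 and 0.93, by a hidden setting that differs each time. Resistance at the roller rises to about 5 N and drops suddenly at the trip; a hard stop follows about 0.11 rad (6 mm of cam travel, 4 mm at the grip) later. Over 12 N there is too hard.
- flag (a joint): Angle (rad) of the red flag on top of the switch (plate 18 x 14 mm on a brass pointer behind the arm's shaft): 0 = not tripped, about 0.5 = tripped; it snaps from one to the other, and back when the arm is let go.
- portion_mid (a point): Centre, half-way up, of the film-wrapped cheese wedge: 111 mm long (its y axis), 58 mm wide at the rind (x), 42 mm high (z up), about 0.2 kg, loose. It lies on the stand's board between fence and switch, its point (+y) towards the arc's centre. Grasp it across its sides, about 30 mm apart here.
- board_top (a point): Centre of the upper face of the round wooden board beside the stand: 150 mm across, 20 mm thick, fixed; z up.
- screen_end (a point): Left end of the foot rail of a clear, hardly visible glass screen behind the stand. The 6 mm pane runs from here to the robot's right (world -y) past the stand and the board, is 240 mm high and leans slightly away from the robot; keep clear of it.

How it is judged:
By the outcome, as a careful person would: the job done as asked, in the order asked, and still so for the second after the job is handed in, with the robot touching nothing.
It also fails if it takes over 70 s, if anything falls off the work surface, if the arm or the gripper's body presses on something with over 40 N, if the wrist force passes 120 N, or if a joint passes its speed limit or range.

ROBOT

A 6-joint arm with a two-finger parallel gripper is mounted at the origin on a cart in front of the work surface, level with it; the furniture and walls round the work are solid. World frame = base frame: x ahead of the robot, y to its left, z up, the work surface at z = 0. Lengths are in m, angles in degrees, forces in N, time in s.
With the tool pointing down it reaches from about 0.4 to 0.825 m from the base axis. Payload 7 kg.
Tool frame: the origin (TCP) lies between the finger pads; the fingertips stand 11 mm ahead of it and the grasp point (between the pads) lies 8 mm behind it; z points along the fingers, y is the direction in which the jaws open and shut (so a half turn about z gives the same grasp; the last joint's range is limited). The gripper opens to 88 mm and grips with 3 to 60 N. Pads are 19 mm wide; open, the fingers measure 130 mm over their backs; the gripper's body (78 mm by 193 mm) begins 47 mm behind the grasp point.
Start: joints at [-51.274, 20.546, 0.682, 0, -70.136, -16.507], TCP at [0.255, -0.625, 0.238] pointing down, gripper open.
Joint ranges: [-176.03, 176.03], [-82.01, 121.73], [-58.28, 71.71], [-173.87, 95.51], [-174.79, -0.11], [-173.66, 173.66]. Speed limits (degrees/s): [136.94, 136.94, 172.46, 180, 180, 180].

INTERFACE

Orientations are given as [roll, pitch, yaw] about the fixed x, y, z axes, in that order (R = Rz(yaw) Ry(pitch) Rx(roll)).
In Python, from plant import r gives the robot as it stands.
- The arm moves only by the shell command python3 -m inch 'ROWS' [OPENING] [FORCE]. ROWS is JSON, a list of rows, each an object of numbers: "x", "y", "z": the shift along the tool's x, y, z as a fraction of full scale; "yaw": the turn about the tool's z as a fraction of full scale. In form: [{"x": .., "y": .., "z": .., "yaw": ..}, ...]. A call has 1 to 5 rows; each row shifts and turns the pose as measured when the row begins, along the tool's axes as they then stand; what a row does not reach is not made up. Full scale, the value 1, is 0.025 m for a shift and 4 degrees for a turn. A row lasts 1/12 s, in which the tool goes at most 41.7 mm and 7.16 degrees, less where a joint would pass 70% of its speed; a pose out of reach is approached as far as the arm can. A call with a number of a shift or a turn outside -1 to 1 is refused whole. A call with a gripper value outside its range is refused whole. OPENING is the opening, from -1 (shut) to 1 (fully open), set as the call begins (- or left out, the last holds). The fingers move at their own pace and stop on an object; FORCE is the grip in N (left out, the last holds). Time passes only in rows, so rows that do not move let the fingers close. It gives the time, the measured TCP pose, the force and the opening at its end, in the units of the state.
- r.get_state(): the state, without advancing time (a new reading comes with each control period).
- r.capture(name): name is "scene" or "top" or "wrist"; returns (picture, depth): 420x560x3 uint8, red, green, blue; 420x560 float32, m along the optical axis (not along the pixel's ray), 0 where there is no reading.
- r.camera_info(name): a dict with "mtx" (3x3 intrinsics, pixels), "pose" (4x4, takes a point from camera to world coordinates). Camera axes: x right, y down, z forward; pixel columns grow to the right and rows downward; lengths in m; the calibration is good to about 2 mm. A picture is of the moment at which its call begins: read the wrist's pose just before it. camera_info takes no time and is no camera call; for the wrist camera it gives the pose at the moment of the call.
- r.close_job(): hands the job in, once; it reports no verdict.
The state is a dict: "time_s": time; "joints": joint angles; "qd": joint speeds; "joint_torque": joint torques, N m; "tcp_pos": TCP position; "eef_rot": TCP orientation; "contact_force": force on the tool from outside, world axes, zero at the start; "moment": the same for the moment, N m; "gripper_width": finger opening in m.
Only numpy, scipy, OpenCV 4.12 (cv2) and the standard library are available. Lean on these libraries where they do the work, as an engineer would, in place of code of your own. Each camera call takes 0.05 s, during which the arm holds its last target. There are 200 camera calls.

## Working session

There is one attempt and no reset: what is moved stays moved. The work goes in short steps, Python scripts to look and compute and a shell command to move; the robot and the scene stay as the last step left them, time stands still between calls to the robot, and variables do not carry over. Pictures are saved under pics/ and viewed, about 8 in all and at most 12, crops included, and the job is handed in when it is done.

```bash
mkdir -p pics; ls
cat > h.py <<'E'
import numpy as np, cv2
from plant import r
from scipy.spatial.transform import Rotation as R
def snap(n,f):
    p,d=r.capture(n); i=r.camera_info(n); np.savez('pics/'+f+'.npz',p=p,d=d,K=i['mtx'],T=i['pose']); cv2.imwrite('pics/'+f+'.png',p[:,:,::-1]); return p,d
def ld(f): return np.load('pics/'+f+'.npz')
def w(f,u,v,k=1):
    a=ld(f); d=a['d'][int(v)-k:int(v)+k+1,int(u)-k:int(u)+k+1]; z=np.median(d[d>0]) if (d>0).any() else 0
    return (a['T']@np.r_[np.linalg.inv(a['K'])@[u,v,1]*z,1])[:3]
def onz(f,u,v,h):
    a=ld(f); T=a['T']; c=T[:3,3]; q=T[:3,:3]@np.linalg.inv(a['K'])@[u,v,1]; return c+q*(h-c[2])/q[2]
def px(f,P):
    a=ld(f); T=np.linalg.inv(a['T']); q=a['K']@(T@np.r_[P,1])[:3]; return q[:2]/q[2]
E
python3 - <<'E'
from h import *
print(r.get_state())
for n in ('scene','top'):
    snap(n,n+'0'); print(n,r.camera_info(n))
E
```

```text
pics
{'time_s': 0.0, 'joints': array([-5.12745775e+01,  2.05911230e+01,  6.35860019e-01, -1.79412095e-02,
       -7.01372223e+01, -1.65071259e+01]), 'qd': array([ 0.18584237,  0.01221548, -0.01777922,  0.00785591,  0.03873067,
       -0.00984463]), 'joint_torque': array([-1.66404584e-04, -5.82722425e+01,  2.93034464e+01,  6.99691951e+00,
        6.51130467e-03, -1.88996282e-04]), 'tcp_pos': array([ 0.25503992, -0.62447087,  0.23664891]), 'eef_rot': array([ 1.79906534e+02, -1.01095766e-02, -1.57787805e+02]), 'contact_force': array([-0.39853347, -0.88761291,  0.23378033]), 'moment': array([ 0.00139879, -0.01301792,  0.0320592 ]), 'gripper_width': 0.08774379543398624}
scene {'mtx': array([[447.88353671,   0.        , 269.2387587 ],
       [  0.        , 447.88353671, 211.38427377],
       [  0.        ,   0.        ,   1.        ]]), 'pose': array([[-0.77608624, -0.46977368,  0.42071705,  0.00238062],
       [-0.63044824,  0.59384159, -0.49988717,  0.51765892],
       [-0.01500545, -0.65319588, -0.75704028,  0.97445176],
       [ 0.        ,  0.        ,  0.        ,  1.        ]])}
top {'mtx': array([[460.57730879,   0.        , 276.47488705],
       [  0.        , 460.57730879, 214.24502138],
       [  0.        ,   0.        ,   1.        ]]), 'pose': array([[-0.01833181, -0.99233544,  0.12220604,  0.38898216],
       [-0.99982567,  0.0177606 , -0.00576189, -0.06157327],
       [ 0.00354727, -0.12229036, -0.99248803,  1.16554511],
       [ 0.        ,  0.        ,  0.        ,  1.        ]])}
```

View pics/top0.png

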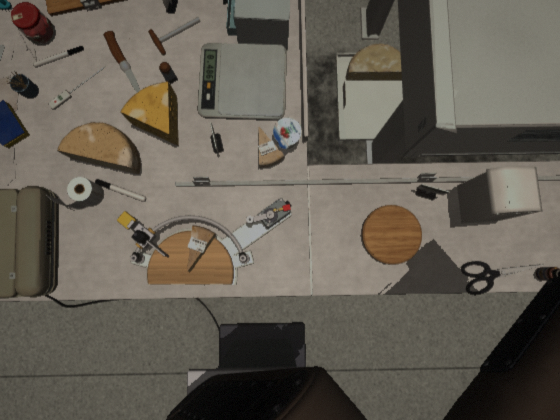

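View pics/scene0.png

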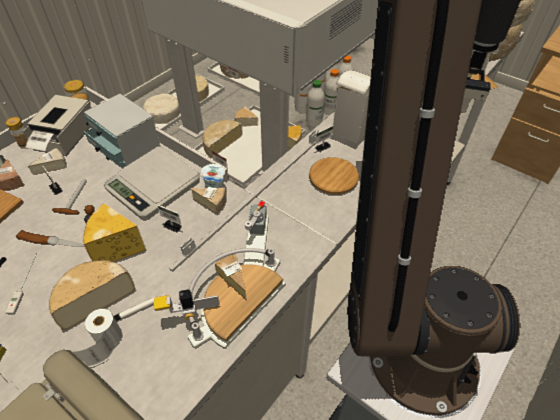

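The top view shows the stand (arc centre near 190,285), grip near (138,237), wedge near (198,245), switch near (275,212), and round board at (392,235). I'll enlarge the stand.

Run:
```python
from h import *
p=ld('top0')['p'][170:300,110:310,::-1]
cv2.imwrite('pics/c1.png',cv2.resize(p,None,fx=4,fy=4,interpolation=cv2.INTER_CUBIC))
for n,u,v in [('board',392,235),('bL',362,235),('bR',422,235),('bT',392,206),('bB',392,264),('railL',178,184)]: print(n,w('top0',u,v).round(4))
```

```text
board [ 0.4727 -0.3553  0.0204]
bL [ 0.4744 -0.2813  0.0158]
bR [ 0.4727 -0.4363  0.0015]
bT [ 0.5453 -0.3582  0.0231]
bB [ 0.4009 -0.3528  0.0162]
railL [0.6126 0.1802 0.0139]
```

View pics/c1.png

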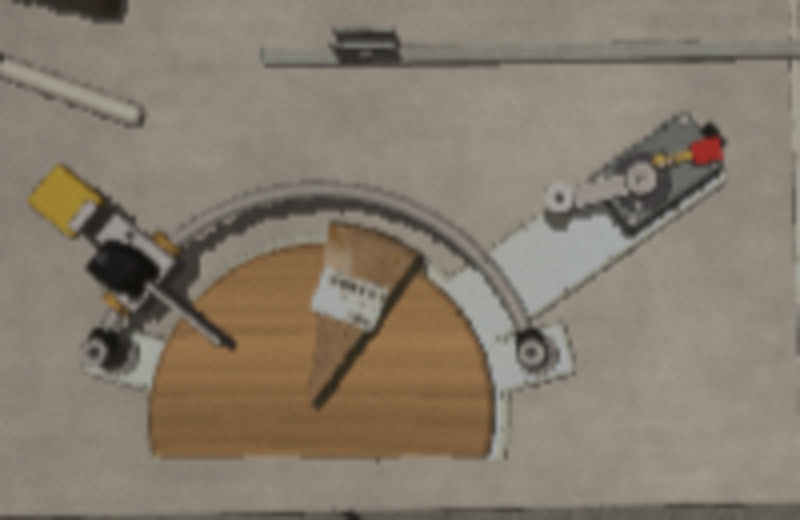

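Run:
```python
from h import *
P=lambda x,y,h:onz('top0',110+x/4,170+y/4,h)
pts=dict(r1=(330,222,.08),r2=(425,260,.08),tip=(315,405,.08),bl=(150,458,.038),br=(495,458,.038),pl=(97,350,.06),pr=(533,350,.06),rod=(320,186,.06),shaft=(642,180,.09),roller=(560,198,.088),grip=(120,270,.117),gripb=(128,262,.117),rail=(262,58,.014),flag=(708,150,.1),camc=(66,200,.09))
W={k:P(*v) for k,v in pts.items()}
for k,v in W.items(): print(k,v.round(4), w('top0',110+pts[k][0]/4,170+pts[k][1]/4).round(4))
c=(W['bl']+W['br'])/2; print('c',c)
for k in ('rod','shaft','roller','grip','camc','pl','pr'):
    d=W[k]-c; print(k,np.hypot(*d[:2]).round(4),np.degrees(np.arctan2(-d[1],d[0])).round(2))
```

```text
r1 [0.4994 0.1313 0.08  ] [5.075e-01 1.455e-01 2.000e-04]
r2 [0.4758 0.0752 0.08  ] [0.4811 0.0835 0.014 ]
tip [0.3921 0.1396 0.08  ] [0.3921 0.1425 0.0642]
bl [0.3622 0.2469 0.038 ] [ 3.613e-01  2.574e-01 -1.000e-04]
br [0.3584 0.0384 0.038 ] [0.3577 0.0408 0.0116]
pl [0.4271 0.2735 0.06  ] [0.4269 0.2714 0.0669]
pr [0.4224 0.0133 0.06  ] [0.4221 0.0127 0.0686]
rod [0.5234 0.141  0.06  ] [0.5234 0.141  0.0598]
shaft [ 0.5199 -0.0537  0.09  ] [ 0.5214 -0.0536  0.0771]
roller [ 0.5103 -0.0053  0.088 ] [ 0.5102 -0.0054  0.0894]
grip [0.4703 0.2441 0.117 ] [0.4704 0.2443 0.1162]
gripb [0.4748 0.2396 0.117 ] [0.475  0.2402 0.1149]
rail [0.6114 0.1865 0.014 ] [0.612  0.1872 0.0107]
flag [ 0.5356 -0.0926  0.1   ] [ 0.5398 -0.0935  0.0693]
camc [0.5141 0.2843 0.09  ] [0.514  0.2839 0.0913]
c [0.36029192 0.14267283 0.038     ]
rod 0.1631 0.6
shaft 0.2531 50.9
roller 0.2107 44.61
grip 0.1496 -42.66
camc 0.2091 -42.64
pl 0.1469 -62.95
pr 0.1435 64.36
```

```bash
cat >> h.py <<'E'
def to(P,yaw=None):
    s=r.get_state(); Rm=R.from_euler('xyz',s['eef_rot'],degrees=True); d=Rm.inv().apply(np.array(P)-s['tcp_pos'])/.025
    y=0 if yaw is None else -((yaw-s['eef_rot'][2]+180)%360-180)/4
    print('t',s['time_s'].__round__(2),'pos',s['tcp_pos'].round(4),s['eef_rot'].round(1),'F',s['contact_force'].round(1),'w',round(s['gripper_width'],4)); print('xyz units',d.round(2),'yaw units',round(y,2))
E
python3 -c "
from h import *; to((.40,.12,.28),-20.8)"
python3 -m inch '[{"x":-0.5,"y":0.5,"z":-0.2},{"x":-0.7,"y":0.65,"z":-0.1},{"x":-0.7,"y":0.65},{"x":-0.7,"y":0.65},{"x":-0.7,"y":0.65}]'
python3 -c "
from h import *; to((.40,.12,.28),-20.8)"
```

```text
t 0.1 pos [ 0.2551 -0.6245  0.2367] [ 179.9   -0.  -157.8] F [-0.5 -1.1 -0.6] w 0.0874
xyz units [-16.63  25.38  -1.7 ] yaw units -34.25
t 0.1 pos [ 0.2551 -0.6245  0.2367] [ 179.9   -0.  -157.8] F [-0.5 -1.1 -0.6] w 0.0874
xyz units [-16.63  25.38  -1.7 ] yaw units -34.25validation failed for argument at $[0]...
```

```bash
python3 -m inch '[{"x":-0.4,"y":0.6,"z":-0.3,"yaw":0},{"x":-0.65,"y":1,"z":-0.3,"yaw":0},{"x":-0.65,"y":1,"z":-0.3,"yaw":0},{"x":-0.65,"y":1,"z":-0.3,"yaw":0},{"x":-0.65,"y":1,"z":-0.3,"yaw":0}]'
python3 -c "
from h import *; to((.40,.12,.28),-20.8)"
```

```text
time_s: 0.52
tcp_pos: [0.2791, -0.4878, 0.2679]
eef_rot: [179.2, -0.2, -158.2]
contact_force: [0.6, -0.1, -0.1]
gripper_width: 0.0879
t 0.52 pos [ 0.2791 -0.4878  0.2679] [ 179.2   -0.2 -158.2] F [ 0.6 -0.1 -0.1] w 0.0879
xyz units [-13.53  20.77  -0.27] yaw units -34.34
```

```bash
python3 -m inch '[{"x":-0.65,"y":1,"z":0,"yaw":0},{"x":-0.65,"y":1,"z":0,"yaw":0},{"x":-0.65,"y":1,"z":0,"yaw":0},{"x":-0.65,"y":1,"z":0,"yaw":0},{"x":-0.65,"y":1,"z":0,"yaw":0}]' >/dev/null
python3 -m inch '[{"x":-0.65,"y":1,"z":0,"yaw":0},{"x":-0.65,"y":1,"z":0,"yaw":0},{"x":-0.65,"y":1,"z":0,"yaw":0},{"x":-0.65,"y":1,"z":0,"yaw":0},{"x":-0.65,"y":1,"z":0,"yaw":0}]' >/dev/null
python3 -m inch '[{"x":-0.65,"y":1,"z":0,"yaw":0},{"x":-0.65,"y":1,"z":0,"yaw":0},{"x":-0.65,"y":1,"z":0,"yaw":0},{"x":-0.65,"y":1,"z":0,"yaw":0},{"x":-0.65,"y":1,"z":0,"yaw":0}]'>/dev/null
python3 -m inch '[{"x":0,"y":0,"z":0,"yaw":-1},{"x":0,"y":0,"z":0,"yaw":-1},{"x":0,"y":0,"z":0,"yaw":-1},{"x":0,"y":0,"z":0,"yaw":-1},{"x":0,"y":0,"z":0,"yaw":-1}]'
python3 -c "
from h import *; to((.40,.12,.28),-20.8); print(r.get_state()['joints'])"
```

```text
time_s: 2.18
tcp_pos: [0.3626, -0.0212, 0.2708]
eef_rot: [179.1, 0.3, -137.1]
contact_force: [-0.3, 0.0, 0.4]
gripper_width: 0.0876
t 2.18 pos [ 0.3626 -0.0212  0.2708] [ 179.1    0.3 -137.1] F [-0.3  0.   0.4] w 0.0876
xyz units [-4.94  3.13 -0.29] yaw units -29.08
[ 27.37989271 -12.16431618 -30.50206184  -1.01483967 -71.65894375
 -74.17431115]
```

```bash
for i in 1 2 3 4 5; do python3 -m inch '[{"x":0,"y":0,"z":0,"yaw":-1},{"x":0,"y":0,"z":0,"yaw":-1},{"x":0,"y":0,"z":0,"yaw":-1},{"x":0,"y":0,"z":0,"yaw":-1},{"x":0,"y":0,"z":0,"yaw":-1}]' >/dev/null; done
python3 -m inch '[{"x":0,"y":0,"z":0,"yaw":-1},{"x":0,"y":0,"z":0,"yaw":-1},{"x":0,"y":0,"z":0,"yaw":-1},{"x":0,"y":0,"z":0,"yaw":-0.5}]'
python3 -c "
from h import *; to((.40,.12,.28),-20.8); print(r.get_state()['joints'])
print(r.camera_info('wrist'))"
```

```text
time_s: 4.6
tcp_pos: [0.3537, -0.0228, 0.2641]
eef_rot: [-179.5, 1.4, -17.1]
contact_force: [-0.5, -0.1, 0.4]
gripper_width: 0.088
t 4.6 pos [ 0.3537 -0.0228  0.2641] [-179.5    1.4  -17.1] F [-0.5 -0.1  0.4] w 0.088
xyz units [ 0.07 -6.01 -0.59] yaw units 0.92
[ 27.4451885  -12.4194934  -31.40990424  -1.39161643 -71.65687007
  45.89129529]
{'mtx': array([[331.6497466 ,   0.        , 279.68395175],
       [  0.        , 331.6497466 , 202.16075109],
       [  0.        ,   0.        ,   1.        ]]), 'pose': array([[-0.29484775, -0.91831577, -0.264123  ,  0.42168905],
       [-0.95551285,  0.28111035,  0.08928697, -0.0461386 ],
       [-0.00774592,  0.27869898, -0.96034727,  0.40937687],
       [ 0.        ,  0.        ,  0.        ,  1.        ]])}
```

```bash
python3 -m inch '[{"x":0,"y":-1,"z":-0.1,"yaw":0.9},{"x":0,"y":-1,"z":-0.1,"yaw":0},{"x":0,"y":-1,"z":-0.1,"yaw":0},{"x":0,"y":-1,"z":-0.1,"yaw":0},{"x":0,"y":-1,"z":-0.1,"yaw":0}]' >/dev/null
python3 -m inch '[{"x":0,"y":-0.9,"z":-0.1,"yaw":0},{"x":0,"y":0,"z":0,"yaw":0},{"x":0,"y":0,"z":0,"yaw":0}]'
python3 -c "
from h import *; snap('wrist','w1'); to((.4435,.12,.1),-20.8)"
```

```text
time_s: 5.27
tcp_pos: [0.4039, 0.1206, 0.2792]
eef_rot: [-179.7, 1.5, -20.8]
contact_force: [0.2, -0.0, -0.3]
gripper_width: 0.0875
t 5.32 pos [0.4039 0.1204 0.2792] [-179.6    1.5  -20.8] F [-0.3  1.   0.4] w 0.0875
xyz units [ 1.68 -0.5   7.13] yaw units 0.0
```

View pics/w1.png

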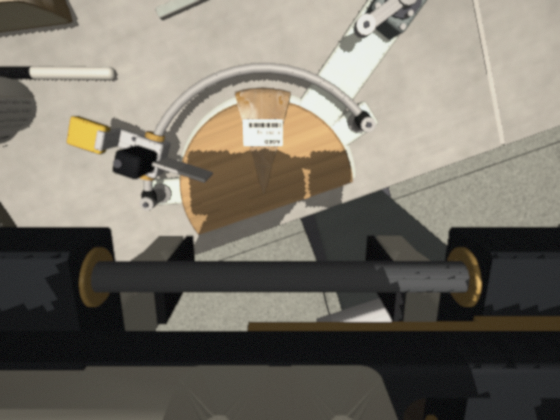

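Wrist view: wedge rind corners at about (236,92) and (292,94), tip at about (263,190); grip top about (128,160), roller (370,25), posts (150,192) and (364,122).

Run:
```python
from h import *
for n,u,v,h in [('r1',236,92,.08),('r2',292,94,.08),('tip',263,190,.08),('midL',244,140,.08),('midR',283,140,.08),('grip',128,160,.117),('roller',369,25,.088),('pl',150,192,.066),('pr',365,121,.066),('rod',252,69,.06),('cam',86,135,.09),('label',263,133,.08)]:
    print(n,onz('w1',u,v,h).round(4),w('w1',u,v).round(4))
```

```text
r1 [0.4983 0.1305 0.08  ] [0.4987 0.131  0.0749]
r2 [0.4769 0.0795 0.08  ] [ 0.4783  0.0764 -0.0007]
tip [0.3962 0.1424 0.08  ] [0.396  0.1425 0.0791]
midL [0.4523 0.1411 0.08  ] [0.4524 0.1407 0.0824]
midR [0.4381 0.1037 0.08  ] [0.4341 0.105  0.0385]
grip [0.4757 0.2442 0.117 ] [0.4757 0.2447 0.116 ]
roller [ 0.5079 -0.0065  0.088 ] [ 0.5078 -0.0062  0.0889]
pl [0.4359 0.2634 0.066 ] [0.4352 0.2666 0.0593]
pr [0.4246 0.0168 0.066 ] [0.4245 0.0167 0.0655]
rod [0.5147 0.1086 0.06  ] [0.5148 0.1087 0.0589]
cam [0.5132 0.2847 0.09  ] [0.5133 0.2851 0.0893]
label [0.4519 0.1203 0.08  ] [0.452  0.1201 0.0822]
```

```bash
python3 -c "
from h import *; to((.447,.1215,.057),-21)"
python3 -m inch '[{"x":0.9,"y":-0.25,"z":0.5,"yaw":0},{"x":1,"y":-0.27,"z":1,"yaw":0},{"x":0,"y":0,"z":1,"yaw":0},{"x":0,"y":0,"z":1,"yaw":0},{"x":0,"y":0,"z":1,"yaw":0}]' 0.5 25
python3 -c "
from h import *; to((.447,.1215,.057),-21)"
```

```text
t 5.32 pos [0.4039 0.1204 0.2792] [-179.6    1.5  -20.8] F [-0.3  1.   0.4] w 0.0875
xyz units [ 1.83 -0.6   8.85] yaw units 0.05
time_s: 5.73
tcp_pos: [0.455, 0.1161, 0.1679]
eef_rot: [-179.0, 1.0, -20.8]
contact_force: [0.1, 0.7, -0.3]
gripper_width: 0.0666
t 5.73 pos [0.455  0.1161 0.1679] [-179.     1.   -20.8] F [ 0.1  0.7 -0.3] w 0.0666
xyz units [-0.3  -0.01  4.44] yaw units 0.05
```

```bash
python3 -m inch '[{"x":-0.3,"y":0,"z":0.8,"yaw":0},{"x":0,"y":0,"z":0.8,"yaw":0},{"x":0,"y":0,"z":0.8,"yaw":0},{"x":0,"y":0,"z":0.8,"yaw":0},{"x":0,"y":0,"z":0.6,"yaw":0}]'
python3 -c "
from h import *; to((.447,.1215,.057),-21)"
```

```text
time_s: 6.15
tcp_pos: [0.4433, 0.1149, 0.067]
eef_rot: [-179.2, 1.2, -21.1]
contact_force: [0.5, 0.3, -0.5]
gripper_width: 0.0656
t 6.15 pos [0.4433 0.1149 0.067 ] [-179.2    1.2  -21.1] F [ 0.5  0.3 -0.5] w 0.0656
xyz units [ 0.05 -0.29  0.41] yaw units -0.03
```

```bash
python3 -m inch '[{"x":0.05,"y":-0.3,"z":0.4,"yaw":0},{"x":0,"y":0,"z":0,"yaw":0}]'
python3 -m inch '[{"x":0,"y":0,"z":0,"yaw":0},{"x":0,"y":0,"z":0,"yaw":0},{"x":0,"y":0,"z":0,"yaw":0},{"x":0,"y":0,"z":0,"yaw":0},{"x":0,"y":0,"z":0,"yaw":0}]' -1 25
python3 -m inch '[{"x":0,"y":0,"z":0,"yaw":0},{"x":0,"y":0,"z":0,"yaw":0},{"x":0,"y":0,"z":0,"yaw":0}]'
python3 -m inch '[{"x":0,"y":0,"z":-0.4,"yaw":0},{"x":0,"y":0,"z":-0.6,"yaw":0},{"x":0,"y":0,"z":-0.8,"yaw":0},{"x":0,"y":0,"z":-0.8,"yaw":0},{"x":0,"y":0,"z":-0.8,"yaw":0}]'
python3 -c "
from h import *; snap('wrist','w2'); to((.473,-.355,.2),-21)"
```

```text
time_s: 6.32
tcp_pos: [0.4444, 0.1186, 0.0539]
eef_rot: [-179.4, 1.3, -21.3]
contact_force: [0.4, 0.5, 0.9]
gripper_width: 0.0656
time_s: 6.73
tcp_pos: [0.4448, 0.1173, 0.0564]
eef_rot: [-179.3, 1.3, -21.4]
contact_force: [0.5, 1.6, -0.5]
gripper_width: 0.0385
time_s: 6.98
tcp_pos: [0.4443, 0.117, 0.0571]
eef_rot: [-179.2, 1.3, -21.4]
contact_force: [0.4, 0.1, -3.1]
gripper_width: 0.0357
time_s: 7.4
tcp_pos: [0.4409, 0.1123, 0.1398]
eef_rot: [-179.9, 1.8, -21.5]
contact_force: [-0.4, 0.0, -2.8]
gripper_width: 0.0357
t 7.45 pos [0.4431 0.1132 0.1438] [-179.6    1.5  -21.4] F [1.4 0.2 1.9] w 0.0357
xyz units [ 7.89 16.98 -2.56] yaw units -0.1
```

View pics/w2.png

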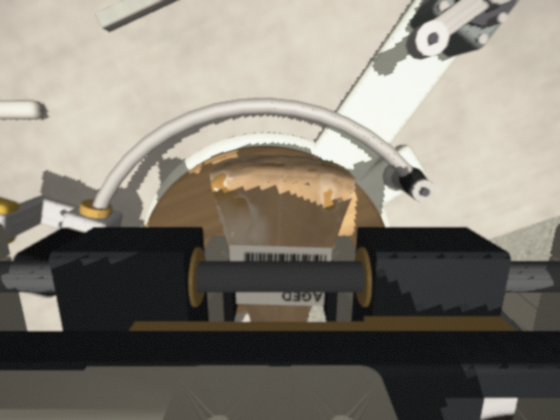

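```bash
python3 - <<'E'
from h import *
a=ld('top0'); 
v,u=np.mgrid[150:290:1,420:560:1]; z=a['d'][150:290,420:560]
P=np.stack([u*z,v*z,z],-1)@np.linalg.inv(a['K']).T; P=P@a['T'][:3,:3].T+a['T'][:3,3]
m=(P[...,2]>.04)&(z>0)&(P[...,0]>.40)
Q=P[m]; print(Q.min(0),Q.max(0),len(Q))
for lo in (.04,.08,.12): 
  q=Q[Q[:,2]>lo]; print(lo,len(q),q[:,1].max(),q[:,0].min(),q[:,0].max())
for (u,v) in [(460,185),(480,178),(530,172),(455,215),(500,215),(425,192)]: print(u,v,w('top0',u,v).round(3))
E
python3 -m inch '[{"x":0.2,"y":0.6,"z":-0.7,"yaw":0},{"x":0.4,"y":1,"z":-0.7,"yaw":0},{"x":0.4,"y":1,"z":-0.6,"yaw":0},{"x":0.4,"y":1,"z":0,"yaw":0},{"x":0.4,"y":1,"z":0,"yaw":0}]'
python3 -c "
from h import *; to((.485,-.36,.2),-21)"
```

```text
[ 0.50051651 -0.6428735   0.04007902] [ 0.62417785 -0.34470399  0.30304475] 4537
0.04 4537 -0.3447039853994902 0.5005165053399125 0.6241778480849931
0.08 3985 -0.3447039853994902 0.5006590719286269 0.619722019062488
0.12 3610 -0.3447039853994902 0.5006590719286269 0.619722019062488
460 185 [ 0.595 -0.531  0.026]
480 178 [ 0.591 -0.533  0.136]
530 172 [ 0.59  -0.613  0.197]
455 215 [ 0.522 -0.523  0.002]
500 215 [ 0.502 -0.558  0.163]
425 192 [ 0.582 -0.448  0.009]
time_s: 7.87
tcp_pos: [0.4444, -0.0113, 0.1957]
eef_rot: [-179.5, 1.4, -21.0]
contact_force: [0.6, -0.4, -3.5]
gripper_width: 0.0359
t 7.87 pos [ 0.4444 -0.0113  0.1957] [-179.5    1.4  -21. ] F [ 0.6 -0.4 -3.5] w 0.0359
xyz units [ 6.51 12.44 -0.45] yaw units 0.0
```

```bash
python3 -m inch '[{"x":0.5,"y":1,"z":0,"yaw":0},{"x":0.5,"y":1,"z":0,"yaw":0},{"x":0.5,"y":1,"z":0,"yaw":0},{"x":0.5,"y":1,"z":0,"yaw":0},{"x":0.5,"y":1,"z":0,"yaw":0}]' >/dev/null
python3 -m inch '[{"x":0.5,"y":1,"z":0,"yaw":0},{"x":0.5,"y":1,"z":0,"yaw":0},{"x":0.5,"y":1,"z":0,"yaw":0},{"x":0.5,"y":1,"z":0,"yaw":0},{"x":0.5,"y":1,"z":0,"yaw":0}]'
python3 -c "
from h import *; to((.485,-.36,.2),-21)"
```

```text
time_s: 8.7
tcp_pos: [0.4668, -0.3024, 0.1875]
eef_rot: [-179.3, 1.6, -20.9]
contact_force: [0.1, 1.1, -3.0]
gripper_width: 0.0358
t 8.7 pos [ 0.4668 -0.3024  0.1875] [-179.3    1.6  -20.9] F [ 0.1  1.1 -3. ] w 0.0358
xyz units [ 1.49  1.88 -0.57] yaw units 0.02
```

```bash
python3 -m inch '[{"x":0.8,"y":1,"z":0,"yaw":0},{"x":0.5,"y":0.6,"z":0.2,"yaw":0},{"x":0,"y":0,"z":1,"yaw":0},{"x":0,"y":0,"z":1,"yaw":0},{"x":0,"y":0,"z":1,"yaw":0}]'
python3 -c "
from h import *; snap('wrist','w3'); to((.485,-.36,.042),-21)"
```

```text
time_s: 9.12
tcp_pos: [0.483, -0.3603, 0.1056]
eef_rot: [-179.4, 1.2, -21.3]
contact_force: [1.8, -0.3, -2.7]
gripper_width: 0.036
t 9.17 pos [ 0.4798 -0.3583  0.0997] [-179.3    1.7  -21.3] F [-3.1  1.4 -8.5] w 0.0359
xyz units [0.29 0.01 2.3 ] yaw units -0.08
```

View pics/w3.png

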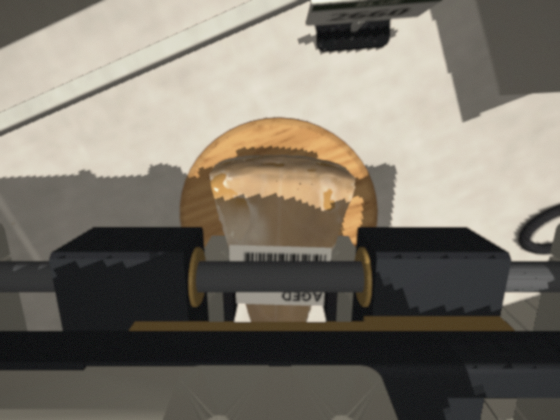

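The wedge is held over the board (its far rim at 278,118), laterally centred with the rind inside the rim. Lowering.

```bash
python3 -m inch '[{"x":0.1,"y":0,"z":0.8,"yaw":0},{"x":0.1,"y":0,"z":0.6,"yaw":0},{"x":0.1,"y":0,"z":0.4,"yaw":0},{"x":0,"y":0,"z":0.15,"yaw":0},{"x":0,"y":0,"z":0,"yaw":0}]'
python3 -m inch '[{"x":0,"y":0,"z":0.15,"yaw":0},{"x":0,"y":0,"z":0.1,"yaw":0},{"x":0,"y":0,"z":0,"yaw":0}]'
```

```text
time_s: 9.58
tcp_pos: [0.4831, -0.3591, 0.0465]
eef_rot: [-179.3, 2.2, -21.3]
contact_force: [-0.6, 0.1, -1.8]
gripper_width: 0.036
time_s: 9.83
tcp_pos: [0.4841, -0.3592, 0.042]
eef_rot: [-179.4, 2.0, -21.3]
contact_force: [-0.0, 0.1, -2.9]
gripper_width: 0.0359
```

```bash
python3 -m inch '[{"x":0,"y":0,"z":0.1,"yaw":0},{"x":0,"y":0,"z":0.05,"yaw":0},{"x":0,"y":0,"z":0,"yaw":0}]'
python3 -c "
from h import *; to((.485,-.36,.039),-21)"
```

```text
time_s: 10.08
tcp_pos: [0.485, -0.3594, 0.0399]
eef_rot: [-179.4, 1.8, -21.3]
contact_force: [0.3, -0.6, -1.7]
gripper_width: 0.0361
t 10.08 pos [ 0.485  -0.3594  0.0399] [-179.4    1.8  -21.3] F [ 0.3 -0.6 -1.7] w 0.0361
xyz units [0.01 0.02 0.04] yaw units -0.07
```

```bash
python3 -m inch '[{"x":0,"y":0,"z":0.06,"yaw":0},{"x":0,"y":0,"z":0.03,"yaw":0},{"x":0,"y":0,"z":0,"yaw":0}]'
python3 -m inch '[{"x":0,"y":0,"z":0,"yaw":0},{"x":0,"y":0,"z":0,"yaw":0},{"x":0,"y":0,"z":0,"yaw":0},{"x":0,"y":0,"z":0,"yaw":0}]' 0.7
python3 -m inch '[{"x":0,"y":0,"z":-0.4,"yaw":0},{"x":0,"y":0,"z":-0.8,"yaw":0},{"x":0,"y":0,"z":-1,"yaw":0},{"x":0,"y":0,"z":-1,"yaw":0},{"x":0,"y":0,"z":-1,"yaw":0}]' 
python3 -m inch '[{"x":-0.5,"y":0,"z":-1,"yaw":0},{"x":-1,"y":-0.5,"z":-0.6,"yaw":0},{"x":-0.5,"y":-1,"z":0,"yaw":0}]' 
python3 -c "
from h import *; snap('wrist','w4'); to((.46,.16,.2),49)"
```

```text
time_s: 10.33
tcp_pos: [0.4853, -0.3595, 0.0388]
eef_rot: [-179.4, 1.8, -21.3]
contact_force: [-0.2, 0.4, -2.0]
gripper_width: 0.0354
time_s: 10.67
tcp_pos: [0.4864, -0.3601, 0.0397]
eef_rot: [-179.4, 1.6, -21.2]
contact_force: [0.6, -0.5, -0.8]
gripper_width: 0.0569
time_s: 11.08
tcp_pos: [0.4856, -0.3611, 0.1448]
eef_rot: [-179.4, 2.3, -21.3]
contact_force: [0.4, -0.5, -0.8]
gripper_width: 0.074
time_s: 11.33
tcp_pos: [0.4563, -0.3128, 0.1962]
eef_rot: [-179.5, 1.7, -21.4]
contact_force: [1.0, 0.2, -0.8]
gripper_width: 0.0743
t 11.38 pos [ 0.4562 -0.3088  0.1959] [-179.4    1.7  -21.4] F [-2.3  3.7 -1.3] w 0.0746
xyz units [ -6.69 -17.52   0.21] yaw units -17.59
```

View pics/w4.png

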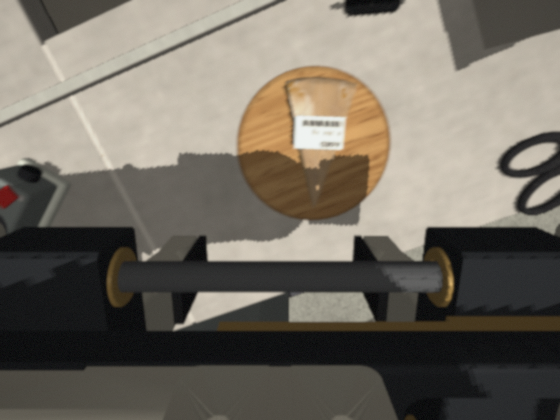

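Run:
```python
from h import *
from scipy.optimize import least_squares
P=np.array([onz('top0',110+x/4,170+y/4,.058) for x,y in [(215,212),(240,200),(320,188),(400,199),(455,231),(495,275),(522,322)]])
f=least_squares(lambda c:np.hypot(*(P[:,:2]-c[:2]).T)-.135,[.39,.14]); print(f.x,f.fun.round(4))
f2=least_squares(lambda c:np.hypot(*(P[:,:2]-c[:2]).T)-c[2],[.39,.14,.135]); print(f2.x)
# w1 rod
Q=np.array([onz('w1',u,v,.06) for u,v in [(163,125),(190,91),(252,69),(300,77),(340,99),(357,116)]])
f=least_squares(lambda c:np.hypot(*(Q[:,:2]-c[:2]).T)-.135,[.39,.14]); print(f.x,f.fun.round(4))
c=f.x
for n,p in [('grip',(.4757,.2442)),('grip2',(.4726,.2419)),('cam',(.5132,.2847)),('shaft',(.5199,-.0537)),('roller',(.5079,-.0065))]:
    d=np.array(p)-c; print(n,np.hypot(*d),np.degrees(np.arctan2(d[1],d[0])))
```

```text
[0.38853239 0.14435225] [-0.0004  0.0002 -0.0011  0.0013  0.0008 -0.0007 -0.0006]
[0.39144999 0.14334019 0.13237106]
[0.38437507 0.14817447] [-0.0021  0.0016  0.0012 -0.0008 -0.0005 -0.0002]
grip 0.13251846676127763 46.43724318965786
grip2 0.12871717859612808 46.731599529864894
cam 0.18771009884268083 46.66228543989878
shaft 0.24314668011529877 -56.12524825048182
roller 0.1979459513364258 -51.388708224863784
```

```bash
python3 -c "
from h import *; to((.424,.19,.22),49)"
for i in 1 2 3 ; do python3 -m inch '[{"x":-0.43,"y":-1,"z":-0.1,"yaw":0},{"x":-0.43,"y":-1,"z":-0.1,"yaw":0},{"x":-0.43,"y":-1,"z":-0.1,"yaw":0},{"x":-0.43,"y":-1,"z":-0.1,"yaw":0},{"x":-0.43,"y":-1,"z":-0.1,"yaw":0}]' >/dev/null; done
python3 -c "
from h import *; to((.424,.19,.22),49)"
for i in 1 2 3 ; do python3 -m inch '[{"x":0,"y":0,"z":0,"yaw":-1},{"x":0,"y":0,"z":0,"yaw":-1},{"x":0,"y":0,"z":0,"yaw":-1},{"x":0,"y":0,"z":0,"yaw":-1},{"x":0,"y":0,"z":0,"yaw":-1}]' >/dev/null; done
python3 -c "
from h import *; to((.424,.19,.22),49)"
```

```text
t 11.38 pos [ 0.4562 -0.3088  0.1959] [-179.4    1.7  -21.4] F [-2.3  3.7 -1.3] w 0.0746
xyz units [ -8.49 -18.12  -0.53] yaw units -17.59
t 12.63 pos [0.4405 0.1138 0.2585] [-178.9    0.7  -21.5] F [-0.6  0.3  0.6] w 0.0745
xyz units [-1.71 -2.56  1.61] yaw units -17.62
t 13.88 pos [0.4398 0.1197 0.2721] [-179.    -1.6   41.9] F [-0.5 -0.1  1. ] w 0.0748
xyz units [ 1.35 -2.48  2.17] yaw units -1.78
```

```bash
python3 -m inch '[{"x":0.4,"y":-0.8,"z":0.3,"yaw":-0.9},{"x":0.4,"y":-0.8,"z":0.4,"yaw":-0.9},{"x":0.4,"y":-0.8,"z":0.3,"yaw":0},{"x":0,"y":0,"z":0,"yaw":0}]'
python3 -c "
from h import *; snap('wrist','w5'); to((.474,.243,.09),48)"
```

```text
time_s: 14.22
tcp_pos: [0.4181, 0.1848, 0.2521]
eef_rot: [-179.3, -2.0, 49.5]
contact_force: [0.2, -0.3, -0.6]
gripper_width: 0.0747
t 14.27 pos [0.4185 0.1841 0.2528] [-179.3   -2.    49.6] F [-0.   0.1 -0.9] w 0.0744
xyz units [3.   0.24 6.62] yaw units 0.4
```

View pics/w5.png

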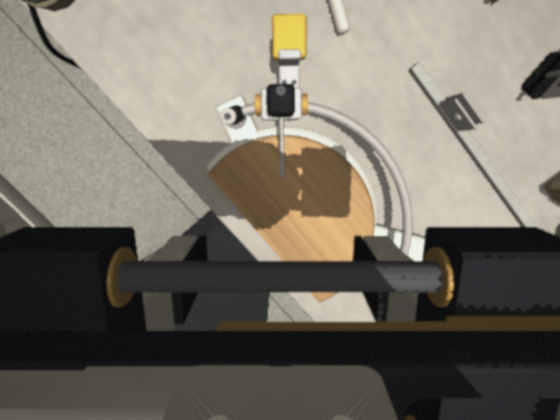

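The carriage sits upright in this view: grip top centre near (280,98), cam (290,36), fence ending at (283,175). So the yaw is already aligned.

Run:
```python
from h import *
a=ld('w5'); v,u=np.mgrid[75:125,255:310]; z=a['d'][75:125,255:310]
P=np.stack([u*z,v*z,z],-1)@np.linalg.inv(a['K']).T; P=P@a['T'][:3,:3].T+a['T'][:3,3]
Q=P[(P[...,2]>.108)&(P[...,2]<.125)&(z>0)]; print(len(Q),Q.mean(0).round(4))
rect=cv2.minAreaRect((Q[:,:2]*1000).astype(np.float32)); print(rect)
m=rect[0]
d=np.array(m)/1000-[.3885,.1444]; print(np.hypot(*d),np.degrees(np.arctan2(d[1],d[0])))
to((m[0]/1000,m[1]/1000,.09),49.5)
```

```text
916 [0.4721 0.2485 0.117 ]
((472.0328369140625, 248.60452270507812), (25.57912254333496, 23.54999351501465), 49.61417770385742)
0.1335526764804978 51.28350302396116
t 14.27 pos [0.4185 0.1841 0.2528] [-179.3   -2.    49.6] F [-0.   0.1 -0.9] w 0.0744
xyz units [3.12 0.04 6.63] yaw units 0.02
```

```bash
python3 -m inch '[{"x":0.8,"y":0,"z":0.6,"yaw":0},{"x":0.9,"y":0,"z":0.9,"yaw":0},{"x":0.9,"y":0,"z":0.9,"yaw":0},{"x":0.4,"y":0,"z":0.9,"yaw":0},{"x":0,"y":0,"z":0.5,"yaw":0}]'
python3 -c "
from h import *; to((.472,.2486,.09),49.6)"
```

```text
time_s: 14.68
tcp_pos: [0.4742, 0.2478, 0.167]
eef_rot: [-179.5, -2.9, 49.7]
contact_force: [-0.5, -0.2, 0.4]
gripper_width: 0.0746
t 14.68 pos [0.4742 0.2478 0.167 ] [-179.5   -2.9   49.7] F [-0.5 -0.2  0.4] w 0.0746
xyz units [-0.19 -0.06  3.07] yaw units 0.03
```

```bash
python3 -m inch '[{"x":-0.1,"y":0,"z":0.8,"yaw":0},{"x":0,"y":0,"z":0.8,"yaw":0},{"x":0,"y":0,"z":0.7,"yaw":0},{"x":0,"y":0,"z":0.4,"yaw":0},{"x":0,"y":0,"z":0,"yaw":0}]'
python3 -c "
from h import *; to((.472,.2486,.09),49.6)"
```

```text
time_s: 15.1
tcp_pos: [0.4769, 0.2471, 0.0969]
eef_rot: [-179.6, -2.9, 49.6]
contact_force: [-0.7, -0.4, 0.2]
gripper_width: 0.074
t 15.1 pos [0.4769 0.2471 0.0969] [-179.6   -2.9   49.6] F [-0.7 -0.4  0.2] w 0.074
xyz units [-0.09 -0.19  0.27] yaw units 0.01
```

```bash
python3 -m inch '[{"x":-0.1,"y":-0.2,"z":0.25,"yaw":0},{"x":0,"y":0,"z":0,"yaw":0}]'
python3 -m inch '[{"x":0,"y":0,"z":0,"yaw":0},{"x":0,"y":0,"z":0,"yaw":0},{"x":0,"y":0,"z":0,"yaw":0},{"x":0,"y":0,"z":0,"yaw":0},{"x":0,"y":0,"z":0,"yaw":0}]' -1 20
python3 -m inch '[{"x":0,"y":0,"z":0,"yaw":0},{"x":0,"y":0,"z":0,"yaw":0},{"x":0,"y":0,"z":0,"yaw":0},{"x":0,"y":0,"z":0,"yaw":0}]'
python3 -c "
from h import *; to((.472,.2486,.09),49.6)"
```

```text
time_s: 15.27
tcp_pos: [0.4721, 0.2485, 0.0913]
eef_rot: [-179.6, -2.9, 49.6]
contact_force: [-0.9, -0.4, -0.8]
gripper_width: 0.0744
time_s: 15.68
tcp_pos: [0.4735, 0.2501, 0.0953]
eef_rot: [-179.6, -3.3, 49.7]
contact_force: [0.2, 0.8, -0.0]
gripper_width: 0.0466
time_s: 16.02
tcp_pos: [0.4735, 0.2507, 0.0962]
eef_rot: [-179.6, -3.4, 49.7]
contact_force: [-1.9, 2.3, -0.1]
gripper_width: 0.0241
t 16.02 pos [0.4735 0.2507 0.0962] [-179.6   -3.4   49.7] F [-1.9  2.3 -0.1] w 0.0241
xyz units [-0.12  0.01  0.24] yaw units 0.02
```

```bash
cat >> h.py <<'E'
def tr(c=(.3865,.145)):
    s=r.get_state(); d=s['tcp_pos'][:2]-c; a=np.degrees(np.arctan2(d[1],d[0])); yw=s['eef_rot'][2]; F=s['contact_force']; t=np.radians(a)
    print('t %.2f r %.4f ang %.2f q~%.3f yaw-ang %.2f z %.4f Ftan %.1f Frad %.1f Fz %.1f w %.4f'%(s['time_s'],np.hypot(*d),a,np.radians(-a-1.5),yw-a,s['tcp_pos'][2],F[0]*np.sin(t)-F[1]*np.cos(t),F[0]*np.cos(t)+F[1]*np.sin(t),F[2],s['gripper_width']))
E
python3 -c "
from h import *; tr()"
python3 -m inch '[{"x":0,"y":0.1,"z":0.04,"yaw":0.2},{"x":0,"y":0.2,"z":0.02,"yaw":0.5},{"x":-0.01,"y":0.3,"z":0.02,"yaw":0.8},{"x":-0.01,"y":0.3,"z":0.02,"yaw":0.8},{"x":-0.01,"y":0.3,"z":0.02,"yaw":0.8}]'
python3 -c "
from h import *; tr()"
```

```text
t 16.02 r 0.1369 ang 50.56 q~-0.909 yaw-ang -0.90 z 0.0962 Ftan -3.0 Frad 0.6 Fz -0.1 w 0.0241
time_s: 16.43
tcp_pos: [0.4906, 0.2333, 0.0959]
eef_rot: [-178.6, -3.2, 37.2]
contact_force: [-10.8, 6.0, 7.9]
gripper_width: 0.0245
t 16.43 r 0.1365 ang 40.29 q~-0.729 yaw-ang -3.06 z 0.0959 Ftan -11.6 Frad -4.4 Fz 7.9 w 0.0245
```

```bash
python3 -m inch '[{"x":-0.01,"y":0.35,"z":0.02,"yaw":0.6},{"x":-0.01,"y":0.35,"z":0.02,"yaw":0.7},{"x":-0.01,"y":0.35,"z":0.02,"yaw":0.7},{"x":-0.01,"y":0.35,"z":0.02,"yaw":0.7},{"x":-0.01,"y":0.35,"z":0.02,"yaw":0.7}]' >/dev/null
python3 -c "
from h import *; tr()"
```

```text
t 16.85 r 0.1364 ang 24.94 q~-0.462 yaw-ang -1.73 z 0.0956 Ftan -13.9 Frad -7.6 Fz 11.0 w 0.0251
```

```bash
python3 -m inch '[{"x":-0.04,"y":0.35,"z":0,"yaw":0.8},{"x":-0.04,"y":0.35,"z":0,"yaw":0.75},{"x":-0.03,"y":0.35,"z":0,"yaw":0.75},{"x":-0.03,"y":0.35,"z":0,"yaw":0.75},{"x":-0.03,"y":0.35,"z":0,"yaw":0.75}]' >/dev/null
python3 -c "
from h import *; tr()"
python3 -m inch '[{"x":-0.03,"y":0.35,"z":0,"yaw":0.75},{"x":-0.03,"y":0.35,"z":0,"yaw":0.75},{"x":-0.03,"y":0.35,"z":0,"yaw":0.75},{"x":-0.03,"y":0.35,"z":0,"yaw":0.75},{"x":-0.03,"y":0.35,"z":0,"yaw":0.75}]' >/dev/null
python3 -c "
from h import *; tr()"
```

```text
t 17.27 r 0.1358 ang 10.37 q~-0.207 yaw-ang -2.78 z 0.0955 Ftan -12.7 Frad -3.5 Fz 3.1 w 0.0256
t 17.68 r 0.1350 ang -3.75 q~0.039 yaw-ang -3.94 z 0.0952 Ftan -12.0 Frad -4.6 Fz 3.9 w 0.0270
```

```bash
python3 -m inch '[{"x":-0.03,"y":0.35,"z":0,"yaw":0.45},{"x":-0.03,"y":0.35,"z":0,"yaw":0.5},{"x":-0.03,"y":0.35,"z":0,"yaw":0.6},{"x":-0.03,"y":0.35,"z":0,"yaw":0.6},{"x":-0.03,"y":0.35,"z":0,"yaw":0.6}]' >/dev/null
python3 -c "
from h import *; tr(); print(r.get_state()['moment'])"
```

```text
t 18.10 r 0.1347 ang -16.57 q~0.263 yaw-ang -2.33 z 0.0949 Ftan -13.1 Frad -7.1 Fz 3.0 w 0.0273
[4.06826366 1.1642     0.60335087]
```

```bash
python3 -m inch '[{"x":-0.03,"y":0.3,"z":0,"yaw":0.6},{"x":-0.03,"y":0.3,"z":0,"yaw":0.6},{"x":-0.03,"y":0.2,"z":0,"yaw":0.4},{"x":0,"y":0,"z":0,"yaw":0}]' 
python3 -c "
from h import *; tr(); snap('wrist','w6')"
```

```text
time_s: 18.43
tcp_pos: [0.5116, 0.0952, 0.0952]
eef_rot: [-172.0, -0.8, -25.4]
contact_force: [-0.2, -4.2, -2.4]
gripper_width: 0.0277
t 18.43 r 0.1347 ang -21.70 q~0.353 yaw-ang -3.69 z 0.0952 Ftan 4.0 Frad 1.3 Fz -2.4 w 0.0277
```

View pics/w6.png

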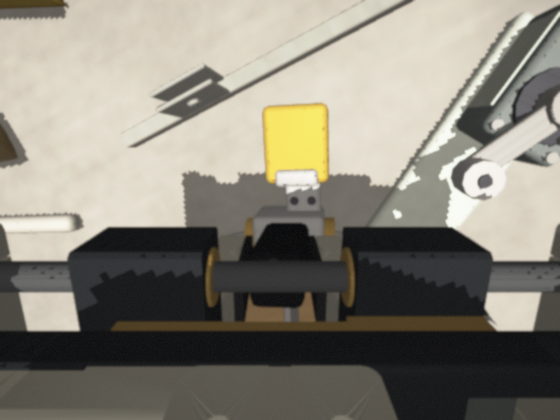

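The cam is yellow at (296,145), the roller at (484,182), and the tool has tilted about 8° in the push direction, which I can tolerate. Next I'll set up flag detection and continue.

```bash
cat >> h.py <<'E'
def flag(n='top'):
    p,d=r.capture(n); p=p.astype(int); m=(p[...,0]>110)&(p[...,1]<70)&(p[...,2]<70)
    u0,v0=(287,207) if n=='top' else (262,204)
    v,u=np.nonzero(m); k=(abs(u-u0)<16)&(abs(v-v0)<16); print(n,'red',k.sum(),u[k].mean().round(2),v[k].mean().round(2))
    return p
E
python3 - <<'E'
from h import *
flag('top');flag('scene')
E
python3 -m inch '[{"x":0,"y":0.3,"z":0,"yaw":0.3},{"x":-0.02,"y":0.35,"z":0,"yaw":0.5},{"x":-0.02,"y":0.35,"z":0,"yaw":0.6},{"x":-0.02,"y":0.35,"z":0,"yaw":0.6}]'  >/dev/null
python3 - <<'E'
from h import *
tr();flag('top');flag('scene'); print(r.get_state()['eef_rot'])
E
```

```text
top red 40 286.15 207.2
scene red 19 261.21 203.63
t 18.92 r 0.1346 ang -30.70 q~0.510 yaw-ang -2.48 z 0.0949 Ftan -12.2 Frad -7.0 Fz 5.7 w 0.0280
top red 40 286.15 207.2
scene red 0 nan nan
[-1.70904780e+02  7.80455659e-02 -3.32072543e+01]h.py:24: RuntimeWarning: Mean of empty slice.
  v,u=np.nonzero(m); k=(abs(u-u0)<16)&(abs(v-v0)<16); print(n,'red',k.sum(),u[k].mean().round(2),v[k].mean().round(2))
  ret = ret.dtype.type(ret / rcount)
```

```bash
python3 -m inch '[{"x":-0.03,"y":0.35,"z":0,"yaw":0.6},{"x":-0.03,"y":0.35,"z":0,"yaw":0.6},{"x":-0.03,"y":0.3,"z":0,"yaw":0.5}]'  >/dev/null
python3 - <<'E'
from h import *
tr();flag('top')
E
python3 -m inch '[{"x":-0.03,"y":0.2,"z":0,"yaw":0.3},{"x":-0.03,"y":0.2,"z":0,"yaw":0.3}]'  >/dev/null
python3 - <<'E'
from h import *
tr();flag('top'); snap('wrist','w7')
E
```

```text
t 19.27 r 0.1344 ang -37.00 q~0.620 yaw-ang -2.88 z 0.0951 Ftan -11.5 Frad -1.9 Fz -1.7 w 0.0287
top red 40 286.15 207.2
t 19.48 r 0.1344 ang -39.03 q~0.655 yaw-ang -3.32 z 0.0952 Ftan -9.8 Frad 2.0 Fz -5.3 w 0.0290
top red 40 286.15 207.2
```

View pics/w7.png

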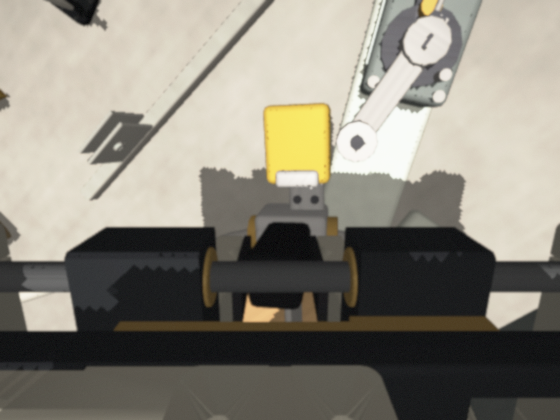

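```bash
python3 -m inch '[{"x":-0.03,"y":0.2,"z":0,"yaw":0.2},{"x":-0.03,"y":0.2,"z":0,"yaw":0.3}]'  >/dev/null
python3 -c "
from h import *
tr();flag()"
python3 -m inch '[{"x":-0.03,"y":0.2,"z":0,"yaw":0.3}]'  >/dev/null
python3 -c "
from h import *
tr();flag()"
python3 -m inch '[{"x":-0.03,"y":0.16,"z":0,"yaw":0.2}]'  >/dev/null
python3 -c "
from h import *
tr();flag(); print(r.get_state()['eef_rot'])"
```

```text
t 19.75 r 0.1345 ang -40.55 q~0.682 yaw-ang -3.65 z 0.0954 Ftan -14.4 Frad -1.3 Fz -7.0 w 0.0293
top red 40 286.15 207.2
t 19.88 r 0.1344 ang -41.20 q~0.693 yaw-ang -4.20 z 0.0954 Ftan -13.4 Frad -0.4 Fz -8.2 w 0.0296
top red 40 286.15 207.2
t 20.02 r 0.1345 ang -41.61 q~0.700 yaw-ang -4.63 z 0.0956 Ftan -12.4 Frad 2.4 Fz -9.1 w 0.0300
top red 40 286.15 207.2
[-168.17437085    1.29047793  -46.33661631]
```

```bash
python3 -m inch '[{"x":-0.03,"y":0.3,"z":0.05,"yaw":0}]'  >/dev/null
python3 -c "
from h import *
tr();flag()"
python3 -m inch '[{"x":-0.03,"y":0.3,"z":0.05,"yaw":0.1}]'  >/dev/null
python3 -c "
from h import *
tr();flag(); print(r.get_state()['eef_rot'])"
```

```text
t 20.15 r 0.1348 ang -42.48 q~0.715 yaw-ang -3.77 z 0.0950 Ftan -16.0 Frad -8.2 Fz 13.3 w 0.0293
top red 39 286.1 207.28
t 20.28 r 0.1349 ang -43.22 q~0.728 yaw-ang -3.34 z 0.0950 Ftan -15.2 Frad -9.5 Fz 7.2 w 0.0304
top red 39 286.13 207.13
[-166.99489874    0.97983186  -46.6078849 ]
```

```bash
cat > chk.py <<'E'
from h import *
tr(); p,d=r.capture('top'); p=p.astype(int); m=(p[...,0]>110)&(p[...,1]<70)&(p[...,2]<70)
v,u=np.nonzero(m[185:230,265:310]); u=u.mean()+265; v=v.mean()+185; print('flag %.2f %.2f'%(u,v), 'roll %.1f'%r.get_state()['eef_rot'][0])
exit(1 if np.hypot(u-286.15,v-207.2)>2 else 0)
E
python3 -m inch '[{"x":-0.03,"y":0.3,"z":0.03,"yaw":0.1}]' >/dev/null; python3 chk.py || exit
python3 -m inch '[{"x":-0.03,"y":0.3,"z":0.03,"yaw":0.2}]' >/dev/null; python3 chk.py || exit
python3 -m inch '[{"x":-0.03,"y":0.3,"z":0.03,"yaw":0.2}]' >/dev/null; python3 chk.py || exit
```

```text
t 20.42 r 0.1349 ang -44.07 q~0.743 yaw-ang -2.86 z 0.0951 Ftan -15.9 Frad -4.4 Fz -2.1 w 0.0308
flag 286.10 207.28 roll -166.4
t 20.55 r 0.1349 ang -45.02 q~0.760 yaw-ang -2.67 z 0.0950 Ftan -16.1 Frad -4.7 Fz 0.5 w 0.0309
flag 286.08 207.21 roll -165.9
t 20.68 r 0.1350 ang -45.93 q~0.775 yaw-ang -2.56 z 0.0948 Ftan -16.4 Frad -5.8 Fz 0.8 w 0.0313
flag 286.15 207.20 roll -165.3
```

```bash
python3 -m inch '[{"x":-0.03,"y":0.3,"z":0.03,"yaw":0.2}]' >/dev/null; python3 chk.py || exit
python3 -m inch '[{"x":-0.03,"y":0.3,"z":0.03,"yaw":0.2}]' >/dev/null; python3 chk.py || exit
python3 -m inch '[{"x":-0.03,"y":0.3,"z":0.03,"yaw":0.2}]' >/dev/null; python3 chk.py || exit
python3 -m inch '[{"x":-0.03,"y":0.3,"z":0.03,"yaw":0.2}]' >/dev/null; python3 chk.py || exit
```

```text
t 20.82 r 0.1350 ang -46.80 q~0.791 yaw-ang -2.48 z 0.0947 Ftan -16.0 Frad -5.3 Fz 0.3 w 0.0316
flag 286.15 207.20 roll -164.7
t 20.95 r 0.1350 ang -47.61 q~0.805 yaw-ang -2.45 z 0.0946 Ftan -16.1 Frad -6.1 Fz 0.5 w 0.0323
flag 286.13 207.13 roll -164.1
t 21.08 r 0.1350 ang -48.30 q~0.817 yaw-ang -2.53 z 0.0945 Ftan -17.0 Frad -6.0 Fz -0.1 w 0.0321
flag 286.08 206.85 roll -163.5
t 21.22 r 0.1350 ang -48.97 q~0.828 yaw-ang -2.64 z 0.0945 Ftan -16.9 Frad -5.0 Fz 1.6 w 0.0328
flag 283.29 202.21 roll -162.9
```

```bash
python3 -m inch '[{"x":0,"y":0,"z":0,"yaw":0}]' 0.3; python3 chk.py
python3 -m inch '[{"x":0,"y":0,"z":0,"yaw":0},{"x":0,"y":0,"z":0,"yaw":0},{"x":0,"y":0,"z":0,"yaw":0},{"x":0,"y":0,"z":0,"yaw":0}]' >/dev/null; python3 chk.py; python3 -c "
from h import *; snap('wrist','w8')"
```

```text
time_s: 21.35
tcp_pos: [0.4757, 0.0437, 0.0952]
eef_rot: [-162.8, 1.2, -51.7]
contact_force: [-3.0, -2.2, 0.3]
gripper_width: 0.0358
t 21.35 r 0.1350 ang -48.65 q~0.823 yaw-ang -3.04 z 0.0952 Ftan 3.7 Frad -0.3 Fz 0.3 w 0.0358
flag 283.29 202.21 roll -162.8
t 21.73 r 0.1350 ang -49.40 q~0.836 yaw-ang -2.38 z 0.0942 Ftan -0.8 Frad 0.3 Fz -1.0 w 0.0564
flag 283.29 202.21 roll -162.9
```

View pics/w8.png

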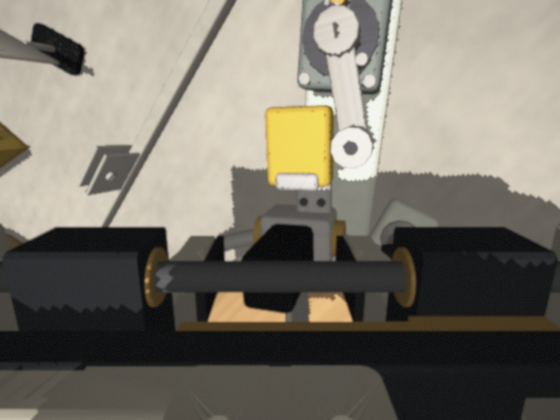

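Tripped: flag moved about 6 px, and the cam (299,146) bears on the roller (351,148). The fingers are off the grip, so I'll retreat vertically (y compensates for the tilt).

```bash
python3 -m inch '[{"x":0,"y":-0.05,"z":-0.2,"yaw":0},{"x":0,"y":-0.12,"z":-0.4,"yaw":0},{"x":0,"y":-0.15,"z":-0.5,"yaw":0}]'; python3 chk.py
python3 -m inch '[{"x":0,"y":-0.18,"z":-0.6,"yaw":0},{"x":0,"y":-0.25,"z":-0.8,"yaw":0},{"x":0,"y":-0.25,"z":-0.8,"yaw":0},{"x":-0.3,"y":-0.25,"z":-0.8,"yaw":0},{"x":-0.3,"y":-0.25,"z":-0.8,"yaw":0}]'; python3 chk.py
python3 -m inch '[{"x":-0.6,"y":-0.2,"z":-0.5,"yaw":0},{"x":-0.3,"y":-0.2,"z":-0.3,"yaw":0},{"x":0,"y":0,"z":0,"yaw":0},{"x":0,"y":0,"z":0,"yaw":0},{"x":0,"y":0,"z":0,"yaw":0}]'; python3 chk.py
python3 -c "
from h import *
snap('top','t2'); p=ld('t2')['p'][170:300,110:440,::-1]
cv2.imwrite('pics/c2.png',cv2.resize(p,None,fx=2.4,fy=2.4,interpolation=cv2.INTER_CUBIC))"
```

```text
time_s: 22.08
tcp_pos: [0.4724, 0.0408, 0.1212]
eef_rot: [-163.3, 1.4, -51.8]
contact_force: [-0.6, 0.7, -0.3]
gripper_width: 0.0568
t 22.08 r 0.1350 ang -50.50 q~0.855 yaw-ang -1.34 z 0.1212 Ftan -0.0 Frad -0.9 Fz -0.3 w 0.0568
flag 283.29 202.21 roll -163.1
time_s: 22.55
tcp_pos: [0.4642, 0.0497, 0.2254]
eef_rot: [-163.5, 1.4, -52.0]
contact_force: [0.4, 0.2, 0.5]
gripper_width: 0.0573
t 22.55 r 0.1229 ang -50.80 q~0.861 yaw-ang -1.17 z 0.2254 Ftan -0.5 Frad 0.1 Fz 0.5 w 0.0573
flag 283.29 202.21 roll -163.1
time_s: 23.02
tcp_pos: [0.4552, 0.0711, 0.2571]
eef_rot: [-162.7, 1.1, -51.9]
contact_force: [0.4, -0.2, -1.4]
gripper_width: 0.0568
t 23.02 r 0.1009 ang -47.06 q~0.795 yaw-ang -4.81 z 0.2571 Ftan -0.2 Frad 0.4 Fz -1.4 w 0.0568
flag 283.29 202.21 roll -162.7
```

View pics/c2.png

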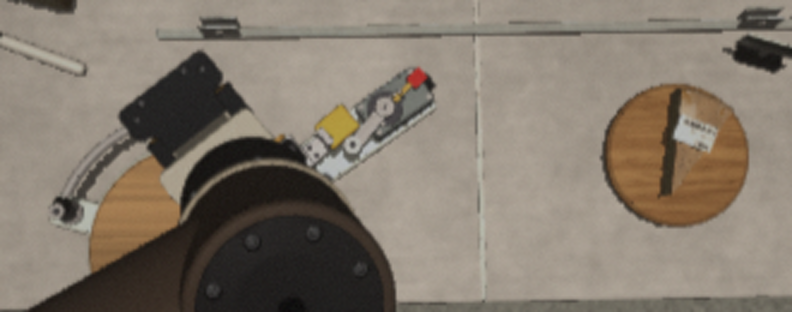

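The final top view shows the wedge lying flat inside the round board (about 690,145). The cam (337,125) is against the roller (352,147), and the red flag (418,77) is in its snapped position. The robot is clear, so I'm handing in.

```bash
python3 -c "
from h import *; print(r.close_job())"
```

```text
the job is handed in; nothing more can be done
None
```

The job is done and handed in at about 23 s of robot time, well inside the 70 s limit. No verdict was reported.

- **Wedge:** I lifted it off the stand and set it down on the round board. The last overhead picture shows it lying flat inside the rim.
- **Carriage:** I slid it round by the black grip, at the end in steps of about 2 mm, checking the flag in the overhead camera after each one. When the flag snapped over I stopped, opened the gripper and backed away.
- **Last checks:** The flag read the same (about 6 px from rest) in every check after the trip, including after I let go and backed away. The last picture shows the cam against the roller. The fingers were off everything and contact force was close to zero.
- **Forces:** Push force at the grip, including the carriage's own 12 N or so of drag, was about 17 N in the last readings before the trip. Nothing suggested the arm reached its stop, but I did not measure the roller force itself.
- **What went less than ideally:** Pushing the stiff carriage slowly tilted the tool, reaching about 17° by the end. My own estimate of the carriage angle drifted by a few hundredths of a radian, so I relied on the flag rather than the angle to decide when to stop.

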